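Put the finger plane away and shut the drawer

ROBOT

A 6-joint arm with a two-finger parallel gripper is mounted at the origin on a cart in front of the work surface, level with it; the furniture and walls round the work are solid. World frame = base frame: x ahead of the robot, y to its left, z up, the work surface at z = 0. Lengths are in m, angles in rad, forces in N, time in s.
With the tool pointing down it reaches from about 0.35 to 0.775 m from the base axis. Payload 5.5 kg.
Tool frame: the origin (TCP) lies at the very end of the fingers, on their centre line; the grasp point (between the pads) lies env.pinch_z behind it (env.pinch_z is the distance from the TCP to the grasp point, in m); z points along the fingers, y is the line along which they close (so a half turn about z gives the same grasp; the last joint's range is limited). The gripper opens to 85 mm and grips with 20 to 120 N. Pads are 22 mm wide; open, the fingers measure 114 mm over their backs; the gripper's body (76 mm by 85 mm) begins 54 mm behind the grasp point. The pads swing forward as they close: fully open they stand 13 mm farther back than shut.
Start: joints at [-1.302, 0.313, 0.046, 1.304, 0, 1.431], TCP at [0.229, -0.528, 0.231] pointing down, gripper open.
Joint ranges: [-2.76, 2.76], [-0.86, 1.69], [-1.03, 1.26], [-2.2, 2.34], [-1.47, 1.5], [-3.14, 3.14]. Speed limits (rad/s): [2.57, 2.57, 3.14, 3.14, 3.14, 3.14].

INTERFACE

Orientations are given as a unit quaternion [w, x, y, z].
In Python, from workcell import env, eyes gives the robot as it stands.
- The arm moves only by the shell command python3 -m jog 'ROWS' [FORCE]. ROWS is JSON, one flat list of numbers, 7 for each row, row after row: the shift along the world's x, y, z as a fraction of full scale, then the turn, a rotation vector about the world's x, y, z as a fraction of full scale, then the opening, from -1 (shut) to 1 (fully open), so that 0 is half open. A call has 1 to 12 rows; each row is the pose to reach, as a shift and turn from the pose commanded when the call began, turning the shorter way round; what a row does not reach only later rows make up. Full scale, the value 1, is 20 cm for a shift and pi rad for a turn. A row lasts 1/12 s, in which the tool goes at most 41.7 mm and 7.16 degrees, less where a joint would pass 70% of its speed; a pose out of reach is approached as far as the arm can. A call with a number of a shift or a turn outside -1 to 1 is refused whole. A call with a gripper value outside its range is refused whole. The fingers move at their own pace and stop on an object; FORCE is the grip in N (left out, the last holds). Time passes only in rows, so rows that repeat a pose let the fingers close. It gives the time, the measured TCP pose, the force, the opening and the grip force at its end, in the units of the state.
- env.get_state(): the state, without advancing time (a new reading comes with each control period).
- eyes.read_camera(name): name is "scene" or "top" or "wrist"; returns (picture, depth): 400x640x3 uint8, red, green, blue; 400x640 float32, m along the optical axis (not along the pixel's ray), 0 where there is no reading.
- eyes.calibration(name): a dict with "fx", "fy", "cx", "cy" (pixels), "R" (3x3) and "t" (3): a world point X has camera coordinates R X + t; the wrist camera has in their place "tool_from_camera" (4x4, takes a point from camera to tool coordinates, whose origin is the TCP and whose axes are the flange's). Camera axes: x right, y down, z forward; pixel columns grow to the right and rows downward; lengths in m; the calibration is good to about 2 mm. The wrist camera is an equidistant fisheye: a pixel r from the principal point sees the ray r / f radians off the axis. A picture is of the moment at which its call begins: read the wrist's pose just before it. calibration takes no time and is no camera call.
- env.hand_in(): hands the job in; it is judged then, once.
The state is a dict: "clock": time; "joint_pos": joint angles; "qvel": joint speeds; "tau": joint torques, N m; "tcp_pos": TCP position; "orientation": TCP orientation; "wrist_force": force on the tool from outside, world axes, zero at the start; "ft_torque": the same for the moment, N m; "finger_gap": finger opening in m; "grip_force": force on a finger pad.
Only numpy, scipy, OpenCV 4.12 (cv2) and the standard library are available. Lean on these libraries where they do the work, as an engineer would, in place of code of your own. Each camera call takes 0.05 s, during which the arm holds its last target. There are 200 camera calls.

TASK

Put the larger of the two brass finger planes away: set it down gently, without dropping it, standing on its sole inside the open drawer of the low wooden box that has a single drawer, then push the drawer fully shut. Leave the smaller finger plane where it is.

Things in the scene. Friction and masses are not known exactly. Their poses are not given: they have to be found in the camera images.
- plane_large_mid (a point): Larger brass finger plane (tiny wood plane), 29 wide x 60 long x 31 mm high, 0.12 to 0.25 kg, loose on the bench on its sole. Point: its centre, 15.5 mm above its underside. z up, y along its length. Above the 4 mm sole two flat upright cheeks, 26 mm over their outsides and 48 mm long, rise to 22 mm above the underside: grip across them, along x.
- plane_small_mid (a point): Smaller brass finger plane of the same shape, 18 x 38 x 20 mm high; point: its centre, 10 mm above its underside. Leave it alone. The two planes and a round cake of rosin (45 mm across, 16 mm high) stand in a loose row on the right, in any order, centres 75 mm or more apart.
- drawer_floor (a point): Centre of the drawer's inner floor, 22 mm above the bench; moves with the drawer. x points the way to push it shut, z up. Inside 125 (x) x 148 (y) mm, walls 36 mm high. The wooden box, 170 deep x 190 wide x 80 mm high, is fixed; its drawer faces the robot. With the drawer out by q, the inside at x below q - 0.07 m is open from above; the rest lies under the box top.
- till_drawer0_handle (a point): Brass knob in the middle of the drawer front, 28 mm across, on a 12 mm stem; point: centre of its head, 44 mm above the bench; axes as drawer_floor. Its flat end is 8 mm further out (-x), the front panel's outer face 35 mm further in (+x); the panel is 184 wide, 53 mm high, its top edge 67 mm above the bench.
- till_drawer0 (a joint): How far the drawer is pulled out (m): 0 fully shut, 0.11 fully out; starts at 0.085 to 0.105. Slides with about 1 N of friction and stays where it is left.
Things that resemble listed ones, but are neither listed nor needed, are in the scene too. Leave any blue, green or red look-alike of the part that bears plane_large_mid alone.

How it is judged:
On the way:
1. the larger finger plane stands on its sole on the floor of the open drawer, let go (x of plane_large_mid in the frame of drawer_floor between -0.0625 and 0.0625 m and y of plane_large_mid in the frame of drawer_floor between -0.074 and 0.074 m and z of plane_large_mid in the frame of drawer_floor between 0.008 and 0.023 m and angle between plane_large_mid's own z axis and vertical below 0.26 rad and contact force between the fingers and plane_large below 0.1 N and value of joint till_drawer0 above 0.05 m), for 0.2 s.
At the end, for the whole second after the job is handed in: The drawer is shut to within 10 mm and the larger finger plane rests in it on its sole, on the drawer floor, upright within 15 degrees (x of plane_large_mid in the frame of drawer_floor between -0.0625 and 0.0625 m and y of plane_large_mid in the frame of drawer_floor between -0.074 and 0.074 m and z of plane_large_mid in the frame of drawer_floor between 0.008 and 0.023 m and angle between plane_large_mid's own z axis and vertical below 0.26 rad and value of joint till_drawer0 below 0.01 m and linear speed of plane_large below 0.02 m/s); the robot touches nothing.
It fails at once if the smaller finger plane is moved by more than 25 mm (distance of plane_small_mid from where it was at the start of the episode above 0.025 m).
It fails at once if the larger finger plane is dropped (it moves faster than 0.7 m/s out of the fingers' hold, a fall of some 25 mm) (contact force between the fingers and plane_large below 0.05 N and linear speed of plane_large above 0.7 m/s).
It also fails if it takes over 46 s, if anything falls off the work surface, if the arm or the gripper's body presses on something with over 40 N, if the wrist force passes 120 N, or if a joint passes its speed limit or range.

## Working session

There is one attempt and no reset: what is moved stays moved. The work goes in short steps, Python scripts to look and compute and a shell command to move; the robot and the scene stay as the last step left them, time stands still between calls to the robot, and variables do not carry over. Pictures are saved under pics/ and viewed, at most 10 in all, crops included, and the job is handed in when it is done.

```bash
ls; mkdir -p pics; python3 - <<'E'
from workcell import env, eyes
import cv2,numpy as np
s=env.get_state();print(s,env.pinch_z)
for n in("top","scene"):
    p,d=eyes.read_camera(n);cv2.imwrite(f"pics/{n}0.png",p[:,:,::-1]);np.save(f"pics/{n}0.npy",d)
    c=eyes.calibration(n);print(n,c)
E
```

```text
pics
{'clock': 0.0, 'joint_pos': array([-1.30161384e+00,  3.13989356e-01,  4.49840646e-02,  1.30358707e+00,
        4.47625196e-06,  1.43118032e+00]), 'qvel': array([-5.28146271e-04, -5.35003268e-04,  2.64624395e-03,  2.28624098e-05,
       -1.39416555e-03, -2.48590587e-03]), 'tau': array([-6.43774747e-04, -4.80625069e+01,  2.98533547e+01,  1.92943937e-02,
       -2.21630235e-04,  1.06379136e-05]), 'tcp_pos': array([ 0.22841556, -0.52713709,  0.23041722]), 'orientation': array([-8.96280780e-04,  9.79182707e-01,  2.02978866e-01, -5.59025057e-05]), 'wrist_force': array([ 0.02957571, -1.28186989, -0.60990409]), 'ft_torque': array([ 0.03504301,  0.01984045, -0.02103863]), 'grip_force': 0.0, 'finger_gap': 0.08563310497785698} 0.0187
top {'fx': 414.94044678566917, 'fy': 414.94044678566917, 'cx': 323.1356168337655, 'cy': 197.29213096181599, 'R': array([[ 0.01768265, -0.99983322,  0.00456739],
       [-0.99003614, -0.01814727, -0.13963928],
       [ 0.13969887, -0.00205269, -0.99019191]]), 't': array([-0.12657948,  0.53554392,  0.93574394])}
scene {'fx': 401.85491934666805, 'fy': 401.85491934666805, 'cx': 321.9431698616513, 'cy': 197.92768236864, 'R': array([[ 0.67878396, -0.7341757 ,  0.01543949],
       [-0.43168299, -0.41594573, -0.80039924],
       [ 0.59405567,  0.5366332 , -0.59926845]]), 't': array([-0.48544056,  0.22671699,  0.68664078])}
```

View pics/top0.png

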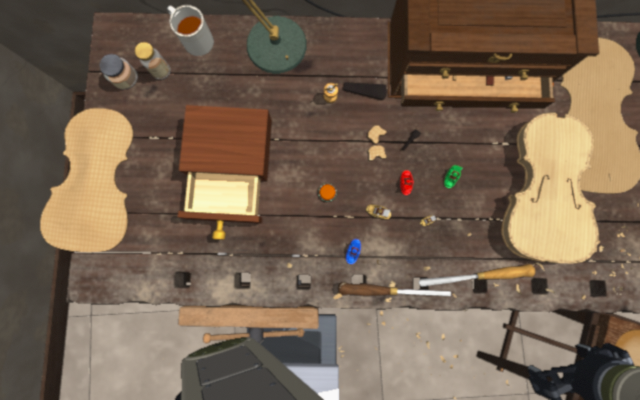

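View pics/scene0.png

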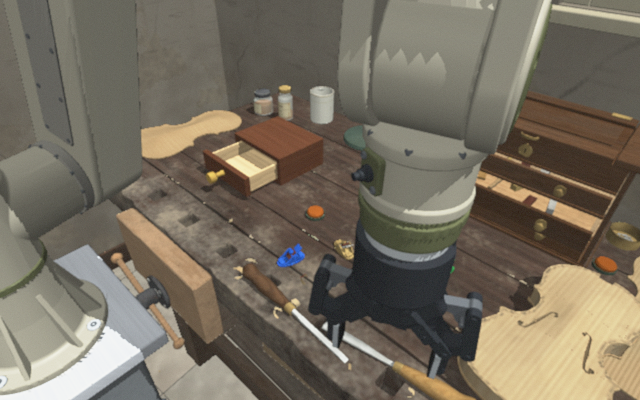

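Top view: rosin at (328,192), large plane at (378,212), small plane at (428,221), drawer interior about (222,193), knob (219,230); blue, red and green look-alikes at (354,250), (405,182), (453,176).

```bash
cat > h.py <<'E'
import numpy as np
from workcell import env, eyes
def pt(n,u,v,z):
    c=eyes.calibration(n);R,t=c["R"],c["t"]
    o=-R.T@t; r=R.T@np.array([(u-c["cx"])/c["fx"],(v-c["cy"])/c["fy"],1])
    return o+r*(z-o[2])/r[2]
def cloud(n,d):
    c=eyes.calibration(n);v,u=np.indices(d.shape)
    P=np.stack([(u-c["cx"])/c["fx"]*d,(v-c["cy"])/c["fy"]*d,d],-1)
    return (P-c["t"])@c["R"]
E
python3 - <<'E'
from h import *
import cv2
np.set_printoptions(precision=4,suppress=True)
d=np.load("pics/top0.npy");W=cloud("top",d);im=cv2.imread("pics/top0.png")
for nm,(u,v,z) in dict(rosin=(328,192,.016),large=(378,212,.015),small=(428,221,.01),knob=(219,230,.044),blue=(354,250,.015),red=(405,182,.015)).items(): print(nm,pt("top",u,v,z),W[v,u])
def blob(u0,v0,r,zmin=.006,zmax=.05):
    S=W[v0-r:v0+r,u0-r:u0+r].reshape(-1,3);S=S[(S[:,2]>zmin)&(S[:,2]<zmax)]
    (c,sz,a)=cv2.minAreaRect((S[:,:2]*1000).astype(np.float32));print(len(S),c,sz,a,S[:,2].max(),S.mean(0))
    w,V=np.linalg.eigh(np.cov(S[:,:2].T));print("axis",V[:,1],np.sqrt(w))
for q in((378,212),(428,221)): blob(*q,20)
# bench
print("bench",W[225:235,300:330,2].mean())
# front panel top, drawer
S=W[160:245,165:275].reshape(-1,3)
F=S[(S[:,2]>.06)&(S[:,2]<.072)&(S[:,0]<np.percentile(S[S[:,2]>.06][:,0],40))]
print("panel",cv2.minAreaRect((F[:,:2]*1000).astype(np.float32)))
T=W[95:185,165:285].reshape(-1,3);T=T[(T[:,2]>.075)&(T[:,2]<.086)];print("boxtop",cv2.minAreaRect((T[:,:2]*1000).astype(np.float32)))
T=W[165:225,180:265].reshape(-1,3);T=T[(T[:,2]>.015)&(T[:,2]<.03)];print("floor",cv2.minAreaRect((T[:,:2]*1000).astype(np.float32)),np.median(T[:,2]))
T=W[218:245,205:235].reshape(-1,3);T=T[(T[:,2]>.02)&(T[:,2]<.062)];print("knob",T.mean(0),T.min(0),T.max(0))
a=cv2.resize(im[180:240,340:450],None,fx=7,fy=7,interpolation=cv2.INTER_CUBIC);cv2.imwrite("pics/crop1.png",a)
E
```

```text
rosin [ 0.5539 -0.1284  0.016 ] [ 0.5539 -0.1284  0.0161]
large [ 0.5078 -0.2488  0.015 ] [ 0.5073 -0.2481  0.0202]
small [ 0.4889 -0.3694  0.01  ] [ 0.4887 -0.3689  0.012 ]
knob [0.4564 0.1216 0.044 ] [0.456  0.1198 0.051 ]
blue [ 0.4167 -0.192   0.015 ] [ 0.4164 -0.1908  0.0302]
red [ 0.5819 -0.3141  0.015 ] [ 0.5802 -0.3122  0.0244]
190 (509.3260498046875, -251.8633575439453) (52.582611083984375, 26.794769287109375) 71.7288589477539 0.033286757875039395 [ 0.5089 -0.2524  0.0183]
axis [0.3533 0.9355] [0.0075 0.0136]
62 (488.53363037109375, -362.52630615234375) (36.56724166870117, 39.53337478637695) 58.165653228759766 0.021721420017817742 [ 0.4913 -0.3717  0.0134]
axis [-0.3571  0.9341] [0.006  0.0089]
bench 0.013900115680116395
panel ((511.674072265625, 115.67543029785156), (144.09390258789062, 191.04534912109375), 0.03409574553370476)
boxtop ((661.0248413085938, 112.48271942138672), (191.5507049560547, 156.10714721679688), 87.67890167236328)
floor ((535.652587890625, 118.32659149169922), (187.0026092529297, 113.7584228515625), 87.74616241455078) 0.0224975051302704
knob [0.4577 0.1197 0.0502] [0.4357 0.0881 0.0225] [0.4806 0.1611 0.0602]
```

View pics/crop1.png

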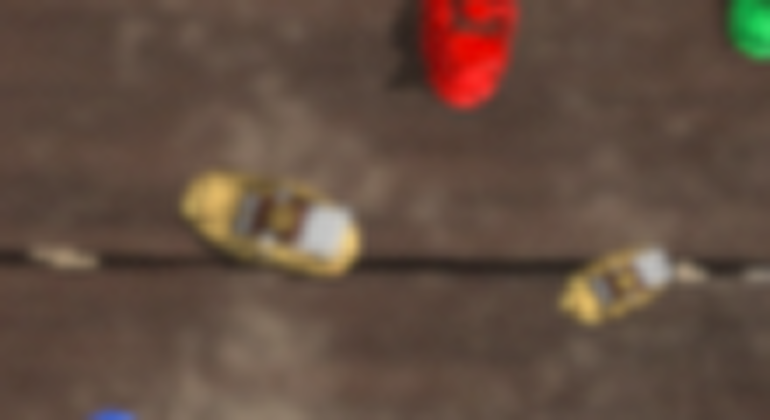

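```bash
python3 - <<'E'
from h import *
import cv2
np.set_printoptions(precision=3,suppress=True,linewidth=150)
d=np.load("pics/top0.npy");W=cloud("top",d);im=cv2.imread("pics/top0.png")
for u in(198,222,246):print(u);print(W[166:224:2,u])
for v in(194,204):print(v);print(W[v,176:192:2]);print(W[v,250:268:2])
h=cv2.cvtColor(im,cv2.COLOR_BGR2HSV)[215:245,200:240]
m=(h[...,1]>130)&(h[...,2]>110)&(h[...,0]>15)&(h[...,0]<35);v,u=np.nonzero(m);print("knob px",len(u),u.min()+200,u.max()+200,v.min()+215,v.max()+215)
K=W[215:245,200:240][m];K=K[K[:,2]>.03];print(np.percentile(K,[5,50,95],axis=0))
E
```

```text
198
[[ 0.598  0.168  0.08 ]
 [ 0.593  0.167  0.082]
 [ 0.589  0.167  0.082]
 [ 0.586  0.169  0.074]
 [ 0.591  0.184  0.024]
 [ 0.586  0.183  0.024]
 [ 0.581  0.183  0.023]
 [ 0.576  0.184  0.022]
 [ 0.571  0.183  0.023]
 [ 0.566  0.182  0.027]
 [ 0.561  0.182  0.024]
 [ 0.556  0.181  0.026]
 [ 0.552  0.183  0.02 ]
 [ 0.548  0.183  0.019]
 [ 0.542  0.181  0.025]
 [ 0.538  0.181  0.021]
 [ 0.532  0.18   0.026]
 [ 0.528  0.181  0.022]
 [ 0.523  0.181  0.021]
 [ 0.518  0.18   0.022]
 [ 0.514  0.18   0.022]
 [ 0.509  0.179  0.024]
 [ 0.5    0.168  0.059]
 [ 0.495  0.166  0.065]
 [ 0.49   0.163  0.073]
 [ 0.486  0.164  0.069]
 [ 0.402 -0.115  1.002]
 [ 0.482  0.185 -0.001]
 [ 0.477  0.184 -0.001]]
222
[[ 0.599  0.113  0.081]
 [ 0.402 -0.115  1.002]
 [ 0.589  0.112  0.083]
 [ 0.585  0.113  0.08 ]
 [ 0.592  0.126  0.024]
 [ 0.587  0.126  0.024]
 [ 0.582  0.126  0.023]
 [ 0.577  0.126  0.022]
 [ 0.573  0.126  0.021]
 [ 0.568  0.126  0.022]
 [ 0.563  0.125  0.022]
 [ 0.558  0.125  0.022]
 [ 0.553  0.124  0.024]
 [ 0.548  0.124  0.022]
 [ 0.543  0.124  0.024]
 [ 0.538  0.123  0.025]
 [ 0.534  0
[... 1135 characters left out ...]
]
 [ 0.545  0.053  0.021]
 [ 0.54   0.042  0.059]
 [ 0.54   0.038  0.056]
 [ 0.543  0.037  0.034]
 [ 0.548  0.037  0.003]
 [ 0.548  0.032  0.001]
 [ 0.548  0.027  0.002]
 [ 0.549  0.023 -0.   ]]
204
[[ 0.52   0.241 -0.002]
 [ 0.52   0.234  0.005]
 [ 0.52   0.229  0.003]
 [ 0.521  0.226 -0.003]
 [ 0.52   0.219  0.004]
 [ 0.514  0.197  0.057]
 [ 0.514  0.193  0.056]
 [ 0.516  0.193  0.041]]
[[ 0.521  0.057  0.02 ]
 [ 0.521  0.052  0.023]
 [ 0.516  0.041  0.06 ]
 [ 0.518  0.038  0.05 ]
 [ 0.521  0.037  0.025]
 [ 0.524  0.036  0.001]
 [ 0.524  0.031 -0.   ]
 [ 0.525  0.027 -0.005]
 [ 0.524  0.022  0.   ]]
knob px 175 213 225 220 239
[[0.437 0.108 0.044]
 [0.45  0.118 0.052]
 [0.477 0.13  0.059]]
```

```bash
python3 -m jog '[0.4,0.4,-0.1,0,0,0.1,0.3, 0.9,0.9,-0.25,0,0,0.262,0.3, 0.9,0.9,-0.25,0,0,0.262,0.3, 0.9,0.9,-0.25,0,0,0.262,0.3, 0.9,0.9,-0.25,0,0,0.262,0.3, 0.9,0.9,-0.25,0,0,0.262,0.3, 0.9,0.9,-0.25,0,0,0.262,0.3, 0.9,0.9,-0.25,0,0,0.262,0.3, 0.9,0.9,-0.25,0,0,0.262,0.3, 0.9,0.9,-0.25,0,0,0.262,0.3]' 40
python3 -m jog '[0.50,0.48,-0.2,0,0,0,0.3, 0.50,0.48,-0.2,0,0,0,0.3, 0.50,0.48,-0.2,0,0,0,0.3, 0.50,0.48,-0.2,0,0,0,0.3, 0.50,0.48,-0.2,0,0,0,0.3, 0.50,0.48,-0.2,0,0,0,0.3]'
python3 - <<'E'
from h import *
import cv2
s=env.get_state();print(s['tcp_pos'],s['orientation'],s['joint_pos'])
p,d=eyes.read_camera("wrist");cv2.imwrite("pics/w1.png",p[:,:,::-1]);np.save("pics/w1.npy",d)
c=eyes.calibration("wrist");print(c)
E
```

```text
clock: 0.93
tcp_pos: [0.4082, -0.3483, 0.1814]
orientation: [0.0, 0.817, 0.577, -0.0]
wrist_force: [0.5, 0.7, 0.7]
finger_gap: 0.0553
grip_force: 0.0
clock: 1.43
tcp_pos: [0.5083, -0.2523, 0.141]
orientation: [-0.0, 0.817, 0.577, -0.0]
wrist_force: [-0.5, -0.7, 0.2]
finger_gap: 0.0557
grip_force: 0.0
[ 0.50831481 -0.25233046  0.14103788] [-1.50547304e-04  8.16541488e-01  5.77286628e-01 -3.53100327e-04] [-6.01910517e-01  3.40825061e-01 -1.40090591e-01  1.09040762e+00
 -5.58308458e-04  1.30887865e+00]
{'fx': 309.70691628693146, 'fy': 309.70691628693146, 'cx': 327.65802353547167, 'cy': 203.13210867490187, 'tool_from_camera': array([[ 3.88038975e-04, -9.54140017e-01, -2.99360447e-01,
         7.59571398e-02],
       [ 9.99999916e-01,  4.09225100e-04, -8.08090129e-06,
        -3.95909553e-04],
       [ 1.30216120e-04, -2.99360419e-01,  9.54140096e-01,
        -1.41880836e-01],
       [ 0.00000000e+00,  0.00000000e+00,  0.00000000e+00,
         1.00000000e+00]])}
```

View pics/w1.png

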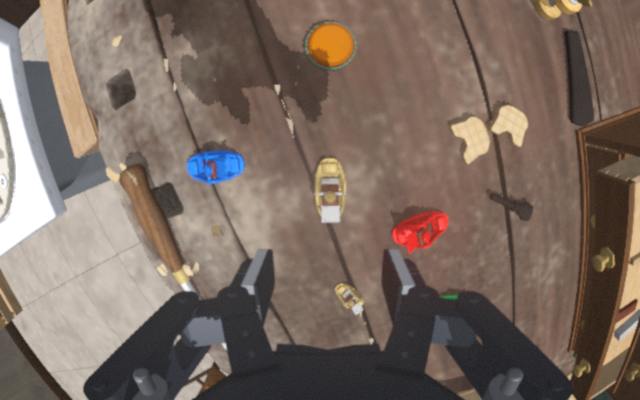

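Wrist view: large plane spans (330,158)–(331,222), nearly upright between the finger directions; small plane at (349,297), red at (420,230), blue at (215,166).

```bash
cat >> h.py <<'E'
from scipy.spatial.transform import Rotation as Ro
def wcloud(d,s):
    c=eyes.calibration("wrist");v,u=np.indices(d.shape)
    x=(u-c["cx"])/c["fx"];y=(v-c["cy"])/c["fy"];r=np.hypot(x,y)+1e-9
    k=np.tan(np.minimum(r,1.5))/r
    P=np.stack([x*k*d,y*k*d,d],-1);T=c["tool_from_camera"];P=P@T[:3,:3].T+T[:3,3]
    q=s["orientation"];return P@Ro.from_quat([*q[1:],q[0]]).as_matrix().T+s["tcp_pos"]
E
python3 - <<'E'
from h import *
import cv2
np.set_printoptions(precision=4,suppress=True)
s=env.get_state();W=wcloud(np.load("pics/w1.npy"),s)
S=W[145:235,300:360].reshape(-1,3);print("bench",np.median(W[150:230,270:300,2]),"yaw y",s["orientation"])
for lo,hi in((.008,.04),(.014,.04),(.003,.04)):
    Q=S[(S[:,2]>lo)&(S[:,2]<hi)];print(len(Q),cv2.minAreaRect((Q[:,:2]*1000).astype(np.float32)),np.percentile(Q[:,2],98),Q.mean(0))
E
```

```text
bench -0.0002664127819688028 yaw y [ 0.0002  0.8168  0.5769 -0.0003]
1042 ((510.0384826660156, -250.94752502441406), (48.44990539550781, 27.532373428344727), 67.35285949707031) 0.030478326298097245 [ 0.5092 -0.2538  0.0196]
763 ((507.2696228027344, -258.0818176269531), (30.171846389770508, 27.54909896850586), 68.96159362792969) 0.030825020533357263 [ 0.5077 -0.2576  0.0231]
1544 ((510.6781005859375, -249.24024963378906), (53.74076461791992, 29.01797866821289), 71.30460357666016) 0.03005649470260035 [ 0.5106 -0.2498  0.0148]
```

```bash
python3 -m jog '[0.01,0.005,-0.2,0,0,0,0.3, 0.01,0.005,-0.4,0,0,0,0.3, 0.01,0.005,-0.55,0,0,0,0.3, 0.01,0.005,-0.62,0,0,0,0.3, 0.01,0.005,-0.675,0,0,0,0.3, 0.01,0.005,-0.675,0,0,0,0.3, 0.01,0.005,-0.675,0,0,0,0.3]' 40
python3 -m jog '[0,0,0,0,0,0,-0.5, 0,0,0,0,0,0,-0.9, 0,0,0,0,0,0,-0.9, 0,0,0,0,0,0,-0.9, 0,0,0,0,0,0,-0.9, 0,0,0,0,0,0,-0.9, 0,0,0,0,0,0,-0.9]' 40
```

```text
clock: 2.07
tcp_pos: [0.5103, -0.2521, 0.007]
orientation: [0.0, 0.817, 0.577, 0.0]
wrist_force: [0.0, 0.7, 0.6]
finger_gap: 0.0553
grip_force: 0.0
clock: 2.65
tcp_pos: [0.5117, -0.2517, 0.0082]
orientation: [0.002, 0.816, 0.578, 0.0]
wrist_force: [-1.7, -1.1, 6.1]
finger_gap: 0.0246
grip_force: 40.5
```

```bash
python3 -m jog '[0,0,0.05,0,0,0,-0.9, 0,0,0.15,0,0,0,-0.9, 0,0,0.3,0,0,0,-0.9, 0,0,0.5,0,0,0,-0.9, 0,0,0.7,0,0,0,-0.9, 0,0,0.75,0,0,0,-0.9, 0,0,0.75,0,0,0,-0.9]' 45
python3 -m jog '[0,0.2,0,0,0,0.04,-0.9, 0,0.4,0,0,0,0.08,-0.9, 0.05,0.6,0,0,0,0.12,-0.9, 0.1,0.8,0,0,0,0.16,-0.9, 0.1,0.9,0,0,0,0.20,-0.9, 0.1,0.9,0,0,0,0.24,-0.9, 0.1,0.9,0,0,0,0.28,-0.9, 0.1,0.9,0,0,0,0.30,-0.9, 0.1,0.9,0,0,0,0.30,-0.9, 0.1,0.9,0,0,0,0.30,-0.9, 0.1,0.9,0,0,0,0.30,-0.9]'
python3 - <<'E'
from h import *
import cv2
s=env.get_state();print(s['tcp_pos'],s['orientation'],s['joint_pos'])
p,d=eyes.read_camera("wrist");cv2.imwrite("pics/w2.png",p[:,:,::-1]);np.save("pics/w2.npy",d)
E
```

```text
clock: 3.23
tcp_pos: [0.5129, -0.252, 0.1612]
orientation: [0.004, 0.816, 0.578, 0.002]
wrist_force: [-0.1, -0.3, -3.2]
finger_gap: 0.0241
grip_force: 45.0
clock: 4.15
tcp_pos: [0.5298, -0.0705, 0.1552]
orientation: [-0.001, 0.466, 0.885, -0.0]
wrist_force: [0.3, 0.9, -1.2]
finger_gap: 0.0242
grip_force: 45.1
[ 0.52980204 -0.07051587  0.15518321] [-9.99409429e-04  4.65864246e-01  8.84855629e-01 -1.47218156e-04] [-2.82629178e-01  2.72115901e-01 -2.00071624e-01  1.10062605e+00
  1.12535492e-04  6.86593383e-01]
```

View pics/w2.png

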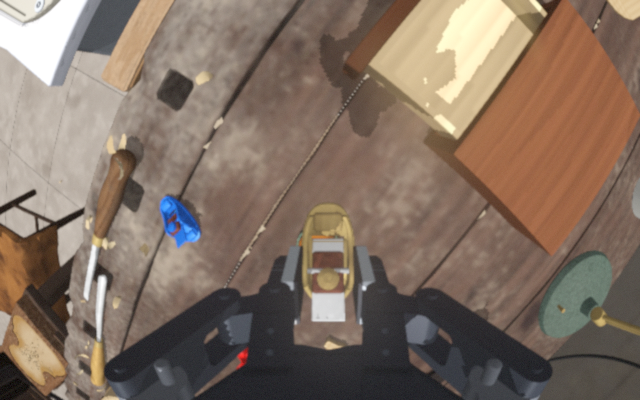

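The plane is held upright between the fingers at (330,265). The drawer is top right, around (450,60).

```bash
python3 -m jog '[0.01,0.15,0,0,0,0.035,-0.9, 0.02,0.3,0,0,0,0.07,-0.9, 0.03,0.45,0,0,0,0.11,-0.9, 0.05,0.6,0,0,0,0.15,-0.9, 0.05,0.75,0,0,0,0.19,-0.9, 0.05,0.88,0,0,0,0.23,-0.9, 0.05,0.935,0,0,0,0.27,-0.9, 0.05,0.935,0,0,0,0.296,-0.9, 0.05,0.935,0,0,0,0.296,-0.9, 0.05,0.935,0,0,0,0.296,-0.9, 0.05,0.935,0,0,0,0.296,-0.9]'
python3 - <<'E'
from h import *
import cv2
np.set_printoptions(precision=4,suppress=True)
s=env.get_state();print(s['tcp_pos'],s['orientation'],s['joint_pos'])
p,d=eyes.read_camera("wrist");W=wcloud(d,s)
p2,d2=eyes.read_camera("scene")
cv2.imwrite("pics/w3.png",np.vstack([p,p2])[:,:,::-1][::1,::1] if 0 else cv2.resize(np.vstack([p,p2])[:,:,::-1],(480,600)))
z=W[...,2]; Q=W[(z>.0)&(z>s['tcp_pos'][2]-.012)&(z<s['tcp_pos'][2]+.04)&(abs(W[...,0]-s['tcp_pos'][0])<.05)&(abs(W[...,1]-s['tcp_pos'][1])<.013)]
print(len(Q),Q.min(0),Q.max(0))
T=W[(z>.015)&(z<.03)&(abs(W[...,1]-.117)<.1)&(W[...,0]>.48)&(W[...,0]<.62)];print("floor",len(T),np.percentile(T,[1,99],axis=0),cv2.minAreaRect((T[:,:2]*1000).astype(np.float32)))
T=W[(z>.06)&(z<.072)&(abs(W[...,1]-.117)<.1)&(W[...,0]>.45)&(W[...,0]<.52)];print("panel",len(T),np.percentile(T,[2,98],axis=0))
T=W[(z>.074)&(z<.086)&(abs(W[...,1]-.117)<.1)&(W[...,0]>.55)];print("top",len(T),np.percentile(T,[0.5,99],axis=0))
E
```

```text
clock: 5.12
tcp_pos: [0.5405, 0.1158, 0.1562]
orientation: [-0.0, 0.02, 1.0, 0.0]
wrist_force: [0.5, -0.4, -2.5]
finger_gap: 0.0245
grip_force: 45.2
[0.5405 0.1158 0.1562] [-0.0001  0.0204  0.9998  0.    ] [ 0.0659  0.3039 -0.1537  1.1134  0.0001  0.1067]
5868 [0.5094 0.1028 0.1466] [0.5629 0.1288 0.1943]
floor 13300 [[0.5049 0.0423 0.0197]
 [0.6044 0.1916 0.0276]] ((547.1343994140625, 114.70702362060547), (127.50244140625, 189.7021484375), 0.7732781767845154)
panel 4633 [[0.4769 0.0324 0.0621]
 [0.495  0.2063 0.0681]]
top 5672 [[0.5799 0.02   0.0743]
 [0.7047 0.2084 0.0806]]
```

View pics/w3.png

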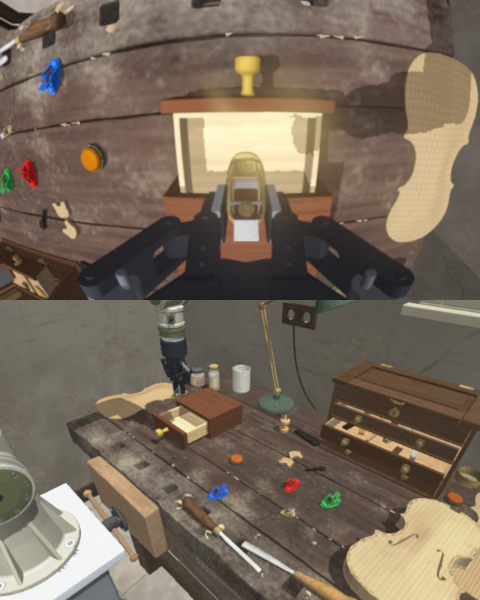

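The wrist view shows the plane centred over the open drawer, with the drawer front at row ~105 and the box top edge at row ~193, and clearance on all sides. I'll lower it now.

```bash
python3 -m jog '[-0.005,0,-0.1,0,0,0,-0.9, -0.005,0,-0.25,0,0,0,-0.9, -0.005,0,-0.4,0,0,0,-0.9, -0.005,0,-0.5,0,0,0,-0.9, -0.005,0,-0.57,0,0,0,-0.9, -0.005,0,-0.6,0,0,0,-0.9, -0.005,0,-0.61,0,0,0,-0.9, -0.005,0,-0.61,0,0,0,-0.9]'
python3 -m jog '[0,0,-0.01,0,0,0,-0.9, 0,0,-0.02,0,0,0,-0.9, 0,0,-0.02,0,0,0,-0.9]'
```

```text
clock: 5.88
tcp_pos: [0.5398, 0.116, 0.0344]
orientation: [-0.0, 0.019, 1.0, 0.0]
wrist_force: [0.3, -0.1, -1.0]
finger_gap: 0.0244
grip_force: 45.1
clock: 6.13
tcp_pos: [0.5402, 0.1164, 0.031]
orientation: [0.001, 0.019, 1.0, 0.0]
wrist_force: [0.4, -0.0, -2.2]
finger_gap: 0.0245
grip_force: 45.1
```

```bash
python3 -m jog '[0,0,-0.006,0,0,0,-0.9, 0,0,-0.012,0,0,0,-0.9, 0,0,-0.012,0,0,0,-0.9]'
```

```text
clock: 6.38
tcp_pos: [0.5418, 0.1163, 0.0302]
orientation: [0.002, 0.019, 1.0, 0.0]
wrist_force: [0.0, -1.2, 7.0]
finger_gap: 0.0244
grip_force: 46.2
```

Contact (wrist force up to +7 N). Releasing gently, then raising.

```bash
python3 -m jog '[0,0,0,0,0,0,-0.35, 0,0,0,0,0,0,-0.2, 0,0,0,0,0,0,0.1, 0,0,0,0,0,0,0.1, 0,0,0,0,0,0,0.1, 0,0,0.03,0,0,0,0.1, 0,0,0.1,0,0,0,0.1, 0,0,0.25,0,0,0,0.1, 0,0,0.42,0,0,0,0.1, 0,0,0.6,0,0,0,0.1, 0,0,0.6,0,0,0,0.1]'
python3 - <<'E'
from h import *
import cv2
np.set_printoptions(precision=4,suppress=True)
s=env.get_state();print(s['tcp_pos'])
p,d=eyes.read_camera("wrist");W=wcloud(d,s);cv2.imwrite("pics/w4.png",p[:,:,::-1])
z=W[...,2];Q=W[(z>.032)&(z<.062)&(abs(W[...,0]-.54)<.038)&(abs(W[...,1]-.117)<.05)];print(len(Q),np.percentile(Q,[1,50,99],axis=0))
T=W[(z>.06)&(z<.072)&(abs(W[...,1]-.117)<.1)&(W[...,0]>.45)&(W[...,0]<.52)];print("panel",len(T),np.percentile(T,[2,98],axis=0))
T=W[(z>.03)&(z<.062)&(abs(W[...,1]-.117)<.03)&(W[...,0]>.42)&(W[...,0]<.46)];print("knob",len(T),np.percentile(T,[2,50,98],axis=0))
E
```

```text
clock: 7.3
tcp_pos: [0.5437, 0.1167, 0.1556]
orientation: [0.006, 0.019, 1.0, 0.001]
wrist_force: [1.3, 0.3, 0.3]
finger_gap: 0.0471
grip_force: 0.0
[0.5437 0.1167 0.1556]
1042 [[0.5022 0.1032 0.0326]
 [0.5441 0.1162 0.0444]
 [0.5622 0.1625 0.0575]]
panel 4656 [[0.4785 0.0325 0.0623]
 [0.4967 0.2061 0.0681]]
knob 882 [[0.4381 0.1084 0.0456]
 [0.4479 0.1209 0.0543]
 [0.4592 0.1338 0.0577]]
```

View pics/w4.png

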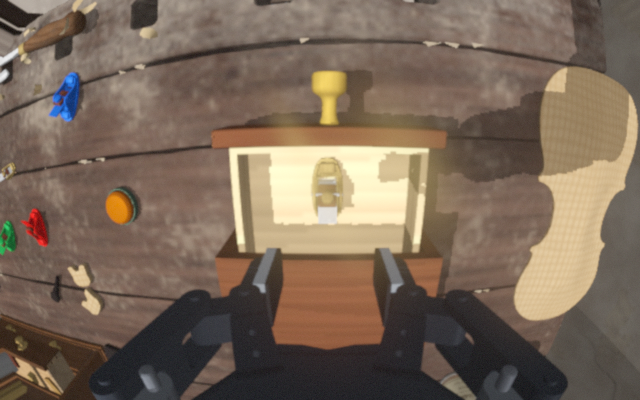

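The plane stands on its sole in the drawer at (328,190). The knob is at (329,85). Next I'll shut the fingers, go in front of the knob and push.

```bash
python3 -m jog '[-0.15,0.02,0,0,0,0,-1, -0.35,0.02,0,0,0,0,-1, -0.55,0.02,0,0,0,0,-1, -0.745,0.02,0,0,0,0,-1, -0.745,0.02,-0.1,0,0,0,-1, -0.745,0.02,-0.3,0,0,0,-1, -0.745,0.02,-0.5,0,0,0,-1, -0.745,0.02,-0.6,0,0,0,-1, -0.745,0.02,-0.625,0,0,0,-1, -0.745,0.02,-0.625,0,0,0,-1, -0.745,0.02,-0.625,0,0,0,-1]'
python3 -m jog '[0.05,0,0,0,0,0,-1, 0.1,0,0,0,0,0,-1, 0.14,-0.005,0,0,0,0,-1, 0.18,-0.005,0,0,0,0,-1, 0.22,-0.005,0,0,0,0,-1, 0.26,-0.005,0,0,0,0,-1, 0.30,-0.01,0,0,0,0,-1, 0.34,-0.01,0,0,0,0,-1, 0.38,-0.01,0,0,0,0,-1, 0.42,-0.015,0,0,0,0,-1, 0.46,-0.015,0,0,0,0,-1, 0.46,-0.02,0,0,0,0,-1]'
```

```text
clock: 8.27
tcp_pos: [0.3908, 0.1204, 0.0233]
orientation: [-0.0, 0.019, 1.0, 0.0]
wrist_force: [0.5, -0.2, 1.0]
finger_gap: -0.0001
grip_force: 0.0
clock: 9.27
tcp_pos: [0.4852, 0.1163, 0.0232]
orientation: [0.001, 0.019, 1.0, 0.0]
wrist_force: [-0.3, 0.2, 0.0]
finger_gap: -0.0004
grip_force: 0.0
```

```bash
python3 -m jog '[0.03,0,0,0,0,0,-1, 0.06,0,0,0,0,0,-1, 0.09,-0.005,0,0,0,0,-1, 0.12,-0.005,0,0,0,0,-1, 0.14,-0.005,0,0,0,0,-1, 0.15,-0.005,0,0,0,0,-1, 0.15,-0.005,0,0,0,0,-1]'
python3 - <<'E'
from h import *
import cv2
p,d=eyes.read_camera("top");W=cloud("top",d)
for u in (198,246):print(np.round(W[150:200:3,u],3).tolist())
E
```

```text
clock: 9.85
tcp_pos: [0.5136, 0.1153, 0.0231]
orientation: [0.001, 0.019, 1.0, 0.0]
wrist_force: [0.1, 0.3, 0.1]
finger_gap: -0.0001
grip_force: 0.0
[[0.636, 0.171, 0.076], [0.556, 0.078, 0.376], [0.551, 0.078, 0.375], [0.547, 0.078, 0.374], [0.542, 0.078, 0.374], [0.54, 0.081, 0.362], [0.534, 0.08, 0.367], [0.529, 0.079, 0.368], [0.524, 0.078, 0.37], [0.519, 0.077, 0.372], [0.514, 0.077, 0.372], [0.51, 0.077, 0.37], [0.505, 0.077, 0.37], [0.501, 0.078, 0.367], [0.496, 0.078, 0.366], [0.492, 0.078, 0.364], [0.486, 0.074, 0.375]]
[[0.637, 0.061, 0.08], [0.631, 0.061, 0.079], [0.623, 0.06, 0.08], [0.616, 0.06, 0.08], [0.609, 0.059, 0.082], [0.602, 0.059, 0.081], [0.595, 0.059, 0.081], [0.588, 0.058, 0.082], [0.581, 0.058, 0.083], [0.577, 0.061, 0.067], [0.57, 0.059, 0.071], [0.565, 0.061, 0.059], [0.567, 0.072, 0.0], [0.56, 0.072, -0.001], [0.552, 0.071, 0.001], [0.545, 0.071, 0.001], [0.538, 0.071, -0.001]]
```

```bash
python3 -m jog '[0.02,0,0,0,0,0,-1, 0.03,0,0,0,0,0,-1, 0.04,0,0,0,0,0,-1, 0.04,0,0,0,0,0,-1]'
python3 -m jog '[0.01,0,0,0,0,0,-1, 0.02,0,0,0,0,0,-1, 0.02,0,0,0,0,0,-1]'
```

```text
clock: 10.23
tcp_pos: [0.5148, 0.1154, 0.0223]
orientation: [-0.005, 0.018, 1.0, -0.0]
wrist_force: [-12.7, 0.7, 11.4]
finger_gap: 0.0
grip_force: 7.0
clock: 10.48
tcp_pos: [0.5147, 0.1155, 0.0221]
orientation: [-0.009, 0.018, 1.0, -0.0]
wrist_force: [-23.5, -0.8, 16.6]
finger_gap: -0.0002
grip_force: 11.8
```

A hard stop, reached near the expected closing distance. Backing off and checking.

```bash
python3 -m jog '[-0.1,0,0,0,0,0,-1, -0.25,0.01,0,0,0,0,-1, -0.45,0.01,0,0,0,0,-1, -0.6,0.01,0.1,0,0,0,-1, -0.65,0.01,0.3,0,0,0,-1, -0.65,0.01,0.5,0,0,0,-1, -0.65,0.01,0.7,0,0,0,-1, -0.65,0.01,0.7,0,0,0,-1]'
python3 - <<'E'
from h import *
import cv2
np.set_printoptions(precision=4,suppress=True)
s=env.get_state();p,d=eyes.read_camera("wrist");W=wcloud(d,s);z=W[...,2]
p2,d2=eyes.read_camera("scene");cv2.imwrite("pics/s5.png",cv2.resize(p2[80:240,100:400,::-1],(750,400),interpolation=cv2.INTER_CUBIC))
T=W[(z>.06)&(z<.071)&(abs(W[...,1]-.117)<.09)&(W[...,0]>.5)&(W[...,0]<.62)];print("panel",len(T),np.percentile(T,[2,98],axis=0) if len(T) else 0)
T=W[(z>.03)&(z<.062)&(abs(W[...,1]-.117)<.03)&(W[...,0]>.5)&(W[...,0]<.555)];print("knob",len(T),np.percentile(T,[2,50,98],axis=0) if len(T) else 0)
T=W[(z>.076)&(z<.086)&(abs(W[...,1]-.117)<.09)&(W[...,0]>.5)];print("top",np.percentile(T,[.5,50],axis=0) if len(T) else 0)
E
```

```text
clock: 11.15
tcp_pos: [0.3989, 0.1179, 0.1705]
orientation: [0.006, 0.018, 1.0, 0.001]
wrist_force: [1.1, 0.3, -0.1]
finger_gap: 0.0003
grip_force: 0.0
panel 28 [[0.5673 0.1054 0.06  ]
 [0.5691 0.1175 0.063 ]]
knob 40 [[0.5376 0.1107 0.0453]
 [0.5494 0.1138 0.0494]
 [0.5548 0.1169 0.0567]]
top 0
```

View pics/s5.png

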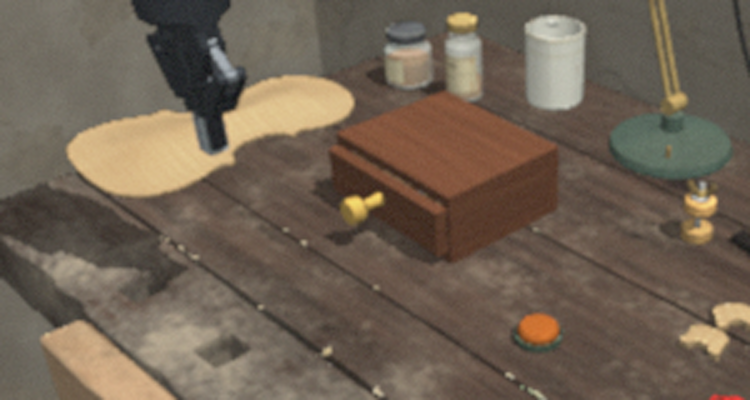

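The drawer front sits flush against the box, with no visible gap at (390,190). The panel travelled about 88 mm and its back is at the box face. Handing in.

```bash
python3 -c "
from workcell import env
print(env.hand_in())"
```

```text
the job is handed in; nothing more can be done
None
```

I set the larger finger plane down on its sole in the drawer, pushed the drawer shut to its stop, left the smaller plane untouched, and handed the job in at about 11 s; no verdict came back.

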